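Check a power supply's temperature with a pen thermometer

ROBOT

A 6-joint arm with a two-finger parallel gripper is mounted at the origin on the work surface. World frame = base frame: x ahead of the robot, y to its left, z up, the work surface at z = 0. Lengths are in m, angles in rad, forces in N, time in s.
With the tool pointing down it reaches from about 0.35 to 0.85 m from the base axis. Payload 8.1 kg.
Tool frame: the origin (TCP) lies on the centre line of the jaws, within the pads' length; the fingertips stand robot.tips_ahead ahead of it and the grasp point (between the pads) lies 6 mm ahead of it (robot.tips_ahead is the distance from the TCP to the fingertips, in m); z points along the fingers, y is the line along which they close (so a half turn about z gives the same grasp; the last joint's range is limited). The gripper opens to 93 mm and grips with 3 to 60 N. Pads are 15 mm wide; open, the fingers measure 128 mm over their backs; the gripper's body (75 mm by 188 mm) begins 65 mm behind the grasp point.
Start: joints at [-1.228, 0.13, 1.488, -0, 1.523, -0.085], TCP at [0.249, -0.546, 0.21] pointing down, gripper open.
Joint ranges: [-2.96, 2.96], [-0.89, 2.26], [0.02, 2.5], [-1.34, 4.48], [0, 2.73], [-2.66, 2.66]. Speed limits (rad/s): [2.39, 2.39, 2.79, 3.14, 3.14, 3.14].

INTERFACE

Orientations are given as a rotation vector (axis times angle).
In Python, from plant import robot gives the robot as it stands.
- The arm moves only by the tool apply_moves, never from a script. Its arguments are lists of equal length, an entry for each row: "delta_pos": the shift along the tool's x, y, z in cm, a list of three; "twist": the turn about the tool's z in rad. A call has 1 to 8 rows; each row shifts and turns the commanded pose from where the row before left it, along the tool's axes as they then stand; what a row does not reach is not made up. A row lasts 1/8 s, in which the tool goes at most 62.5 mm and 10.7 degrees, less where a joint would pass 70% of its speed; a pose out of reach is approached as far as the arm can. A call with a gripper value outside its range is refused whole. "gripper" is the finger opening in cm, from 0 to 9.3, set as the call begins (left out, the last holds). The fingers move at their own pace and stop on an object; "squeeze" is the grip in N (left out, the last holds). Time passes only in rows, so rows that do not move let the fingers close. It gives the time, the measured TCP pose, the force, the opening and the grip force at its end, in the units of the state.
- robot.read_state(): the state, without advancing time (a new reading comes with each control period).
- robot.read_camera(name): name is "side" or "top"; returns a dict with "frame" (400x640x3 uint8, red, green, blue), "vertical_fov" (degrees; the focal length in pixels is half the picture's height over the tangent of half this angle, whatever the lens; pixels are square), "cx", "cy" (the principal point, pixels), "k1" (the pictures are not rectified: a ray, as slopes to the right and down, at radius r is drawn at 1 + k1 r^2 times it, then the intrinsics apply), "R" (3x3) and "t" (3): a world point X has camera coordinates R X + t. Camera axes: x right, y down, z forward; pixel columns grow to the right and rows downward; lengths in m; the calibration is good to about 2 mm. A picture is of the moment at which its call begins. There is no depth.
- robot.close_job(): hands the job in; it is judged then, once.
The state is a dict: "t": time; "q": joint angles; "dq": joint speeds; "joint_torque": joint torques, N m; "tool_pos": TCP position; "orientation": TCP orientation; "force": force on the tool from outside, world axes, zero at the start; "wrist_torque": the same for the moment, N m; "opening": finger opening in m; "gripper_force": force on a finger pad.
Only numpy, scipy, OpenCV 4.12 (cv2) and the standard library are available. Lean on these libraries where they do the work, as an engineer would, in place of code of your own. Each camera call takes 0.05 s, during which the arm holds its last target. There are 200 camera calls.

TASK

Take the pen thermometer out of its stand by its handle and first take an infrared reading of the copper ring coil on the open power supply: hold the pen still for about two seconds, upright and tip down, over the middle of the coil with the tip some four centimetres above it, never touching the coil. Then take a contact reading: set the tip on the middle of the round, white-ringed spot on the sloping aluminium face, with the pen square to that face, and press gently so that the sprung needle goes about halfway in. Finish like that, still gripping the pen with its needle pressed on the spot (do not let go or lift off), and leave the other things on the bench where they are.

Things in the scene. Friction and masses are not known exactly. Their poses are not given: they have to be found in the camera images.
- probe: Pen thermometer, 148 mm long, 0.09 kg, tip down in its stand. Origin: on its axis, underside of its round collar (28 mm wide, 6 mm high), which rests on the stand's top. +z runs towards the handle's end. Square grey handle 20 x 20 mm, faces square to x and y, z = 6 to 86 mm; nose 14 mm round to z = -40 mm, then thin needle to z = -62 mm. Its infrared eye looks along the axis, past the tip.
- probe_grip (a point): The place to grip the handle: on the pen's axis, 55 mm above the collar's underside, 117 mm from the needle's tip; same axes as the pen.
- probe_tip (a point): The very end of the needle, on the pen's axis (62 mm below the collar's underside when the needle is out); z along the pen towards the handle.
- needle (a joint): How far the sprung needle is pushed into the nose, m: 0 = fully out (at rest), 0.010 = pushed home against a hard stop. The spring pushes back 0.9 N at the start of the stroke, rising by 0.3 N per mm to 3.9 N at the stop.
- stand: Black block 70 x 70 mm, 75 mm tall, fixed to the bench, with an upright round hole of 17 mm through its middle, in which the pen stands. Origin at the centre of its underside.
- unit: Opened power supply, fixed to the bench, turned about the vertical only: base plate 220 (x) x 260 (y) x 8 mm, green board with its top at 22 mm, black heat sinks 220 mm long, 58 mm high along its long sides (x = -104 to -78 and 78 to 104 mm), all else under 65 mm high. Origin: centre of its underside, z up, -x towards the robot.
- coil: Copper-wound ring coil lying flat on the power supply's board, 40 mm across, 16 mm high. Origin: centre of its top, 38 mm above the bench; in the unit's frame at x = 0, y = -58 mm; z up.
- pad: The marked spot: round copper boss 14 mm across in a 22 mm white ring, 2 mm proud of the sloping face of an aluminium block, midway between two square bosses 30 mm to either side. Face 25 degrees from level, falling to the unit's -x. Origin: centre of the boss's face, 50 mm above the bench, in the unit's frame x = -23, y = +50 mm. z points square out of the face (up and to the unit's -x).
- tin: Bystander, loose: closed round steel tin (tip cleaner), 70 mm across, 54 mm tall. Origin at the centre of its underside.
- core: Bystander, loose: bare grey ferrite ring, 32 mm across, 12 mm high, lying flat. Origin at the centre of its underside.
- spare_cap: Bystander, loose: dark capacitor can, 22 mm across, 35 mm high, standing on the bench. Origin at the centre of its underside.
- spool: Bystander, loose: grey spool, 60 mm across, 46 mm high, standing on its flange. Origin at the centre of its underside.
- driver: Bystander, loose: screwdriver lying down.
- tray: Bystander, loose: open parts tray 90 x 120 x 30 mm. Origin at the centre of its underside.
- meter: Bystander, loose: hand-held multimeter lying flat, 90 x 170 x 40 mm. Origin at the centre of its underside.
Things that resemble listed ones, but are neither listed nor needed, are in the scene too. What is shaped like the probe but brown, green or red is not meant.

How it is judged:
By the outcome, as a careful person would: the job done as asked, in the order asked, and still so for the second after the job is handed in, while the arm keeps its last pose, push and grip.
It also fails if it takes over 48 s, if anything falls off the work surface, if the arm or the gripper's body presses on something with over 40 N, if the wrist force passes 120 N, or if a joint passes its speed limit or range.

## Working session

There is one attempt and no reset: what is moved stays moved. The work goes in short steps, Python scripts to look and compute and a tool call to move; the robot and the scene stay as the last step left them, time stands still between calls to the robot, and variables do not carry over. Pictures are saved under pics/ and viewed, at most 10 in all, crops included, and the job is handed in when it is done.

Besides the shell and the picture viewer there is one more tool, called after "Call:" as name(argument=value, ...) on one line, values as JSON. apply_moves: Moves the arm, as the interface text tells. Its arguments: {"type":"object","properties":{"delta_pos":{"type":"array"},"twist":{"type":"array"},"gripper":{"type":"number"},"squeeze":{"type":"number"}},"required":["delta_pos","twist"]}

```bash
ls; mkdir -p pics; cat > h.py <<'E'
import numpy as np, cv2
from plant import robot
def cam(n):
    c=robot.read_camera(n); h=c["frame"].shape[0]
    f=h/2/np.tan(np.radians(c["vertical_fov"])/2)
    c["K"]=np.array([[f,0,c["cx"]],[0,f,c["cy"]],[0,0,1.]]); c["D"]=np.array([c["k1"],0,0,0.])
    c["R"]=np.array(c["R"]);c["t"]=np.array(c["t"]); return c
def save(c,n): cv2.imwrite("pics/"+n,c["frame"][:,:,::-1])
def ray(c,uv):
    p=cv2.undistortPoints(np.array([[uv]],float),c["K"],c["D"])[0,0]
    return -c["R"].T@c["t"], c["R"].T@np.array([p[0],p[1],1])
def onz(c,uv,z):
    o,d=ray(c,uv); return o+d*(z-o[2])/d[2]
def proj(c,X):
    return cv2.projectPoints(np.array(X,float).reshape(-1,3),cv2.Rodrigues(c["R"])[0],c["t"],c["K"],c["D"])[0][:,0]
def tri(c1,u1,c2,u2):
    o1,d1=ray(c1,u1);o2,d2=ray(c2,u2)
    s=np.linalg.lstsq(np.c_[d1,-d2],o2-o1,rcond=None)[0]
    a,b=o1+s[0]*d1,o2+s[1]*d2; return (a+b)/2,np.linalg.norm(a-b)
E
python3 - <<'E'
from h import *
for n in("top","side"):
    c=cam(n);save(c,n+"0.png");print(n,c["K"][0,0],c["k1"],-c["R"].T@c["t"],c["R"][2])
print(robot.tips_ahead,robot.read_state())
E
```

```text
pics
top 415.3634911513067 -0.0996631813882502 [ 0.33161319 -0.00476706  1.35882357] [ 0.20192188 -0.00581263 -0.97938438]
side 476.56888778887463 0.037765955818223444 [ 0.33413215 -1.41267696  1.00871275] [ 0.12845415  0.82807461 -0.54570319]
0.025 {'t': 0.1, 'q': array([-1.22841190e+00,  1.31064028e-01,  1.48914474e+00, -8.35370232e-06,
        1.52297379e+00, -8.54155873e-02]), 'dq': array([ 0.00048709, -0.0010827 , -0.00224785,  0.00043659,  0.00124729,
       -0.00112931]), 'joint_torque': array([ 7.61870033e-04, -5.61342001e+01, -4.93094766e+01,  7.69340806e-02,
        2.91058305e-02, -8.35673632e-05]), 'tool_pos': array([ 0.24876109, -0.54544782,  0.20931933]), 'orientation': array([-3.06845731e+00, -6.66540280e-01,  3.32827566e-04]), 'force': array([0.28156867, 0.37142378, 0.21580875]), 'wrist_torque': array([-0.03437906,  0.03050001, -0.01928187]), 'gripper_force': 0.0, 'opening': 0.0932069286727582}
```

View pics/top0.png

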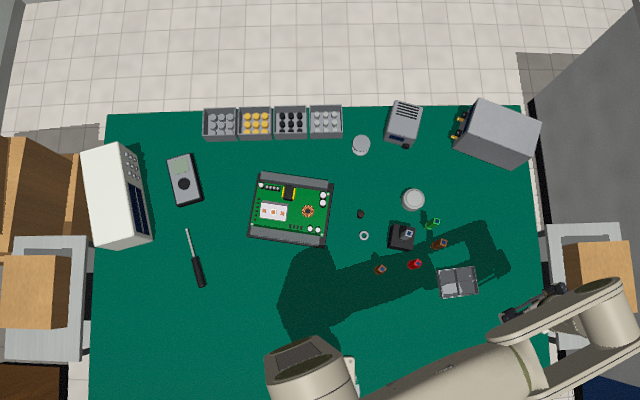

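View pics/side0.png

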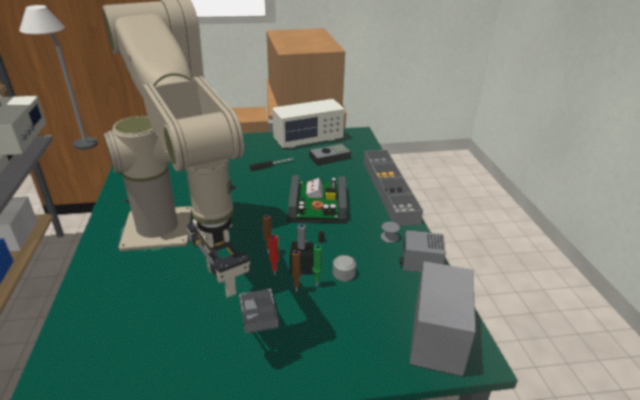

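The top view shows the black stand with the grey pen at about (403,236). The look-alikes are green (432,223), brown (441,244), red (415,264) and brown (380,269). In the side view the grey pen is at (301,237), red (273,250), brown (267,228) and (296,265), and green (317,262). The unit is at top (291,208), with the coil at (308,211) and the pad block at (273,211). I choose the grey pen in the black block and check it in a crop.

```bash
python3 - <<'E'
import cv2,numpy as np
a=cv2.imread("pics/top0.png");b=cv2.imread("pics/side0.png")
r=lambda im,x,y,w,h:cv2.resize(im[y:y+h,x:x+w],(400,300),interpolation=cv2.INTER_CUBIC)
cv2.imwrite("pics/crop1.png",np.vstack([np.hstack([r(a,372,205,80,60),r(b,255,205,80,60)]),np.hstack([r(a,240,165,100,75),r(b,280,165,80,60)])]))
E
```

```text
(no output)
```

View pics/crop1.png

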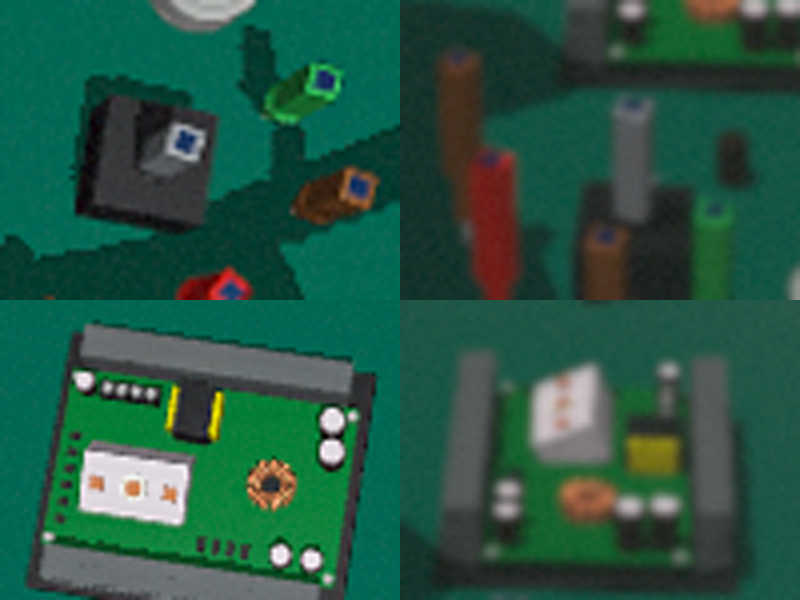

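The crop confirms that the grey pen stands in the black block, with its cap at top (409,233) and side (302,226). The coil is at top (307.5,211) and side (317,205). The pad is the middle boss, at top (273.5,212) and side (312.6,185.6).

```bash
cat > m.py <<'E'
from h import *
def blob(c,lo,hi,uv,r,agg='c',big=6):
    im=cv2.resize(c["frame"],None,fx=big,fy=big,interpolation=cv2.INTER_CUBIC)
    m=cv2.inRange(cv2.cvtColor(im,cv2.COLOR_RGB2HSV),lo,hi)
    k=np.zeros_like(m);cv2.circle(k,tuple(int(big*(v+.5)) for v in uv),int(big*r),255,-1);m&=k
    M=cv2.moments(m,True)
    return (np.array([M["m10"],M["m01"]])/max(M["m00"],1)+.5)/big-.5,M["m00"]/big**2,m
E
python3 - <<'E'
from m import *
T,S=cam("top"),cam("side")
bl=((105,80,30),(130,255,255)); cu=((4,70,80),(20,255,255))
R={}
for n,rg,a,ra,b,rb in [("cap",bl,(409,233.4),5,(301.6,226),4),("coil",cu,(307.5,211.2),9,(317,205),8),("pad",cu,(273.5,212.2),4,(312.6,185.6),3),("bossL",cu,(264,210.8),4,(314.5,181),2.2),("bossR",cu,(282.5,213.5),4,(310.6,191),2.2)]:
    u,A,m=blob(T,*rg,a,ra);v,B,_=blob(S,*rg,b,rb)
    X,e=tri(T,u,S,v);R[n]=X;print(n,u.round(1),round(A,1),v.round(1),round(B,1),"X",X.round(4),"gap",round(e,4))
    if n=="pad":print("  onz.05",onz(T,u,.05),onz(S,v,.05))
    if n=="coil":print("  onz.038",onz(T,u,.038),onz(S,v,.038))
    if n=="cap":
        print("  onz.161",onz(T,u,.161),onz(S,v,.161))
d=R["bossL"]-R["bossR"];print("boss dist",np.linalg.norm(d),"yaw",np.degrees(np.arctan2(-d[0],d[1])))
d=R["pad"]-R["coil"];print("pad-coil",np.linalg.norm(d[:2]),"yaw",np.degrees(np.arctan2(d[1],d[0])-np.arctan2(.108,-.023)))
# handle orientation: bright top square (grey light + blue) in top view
hsv=cv2.cvtColor(cv2.resize(T["frame"],None,fx=6,fy=6,interpolation=cv2.INTER_CUBIC),cv2.COLOR_RGB2HSV)
m=(cv2.inRange(hsv,(0,0,170),(180,60,255))|cv2.inRange(hsv,*bl))
k=np.zeros_like(m);cv2.circle(k,(6*409+3,6*233+5),36,255,-1);m&=k
c=max(cv2.findContours(m,0,1)[0],key=cv2.contourArea);r=cv2.minAreaRect(c)
P=np.array([onz(T,(p+.5)/6-.5,.161) for p in cv2.boxPoints(r)]);e=np.roll(P,-1,0)-P
print("cap square",P.mean(0),np.linalg.norm(e,axis=1),np.degrees(np.arctan2(e[:,1],e[:,0]))%90)
# stand top
d=cv2.inRange(hsv,(0,0,25),(180,70,90));k[:]=0;cv2.circle(k,(6*402,6*237),6*20,255,-1);d&=k
c=max(cv2.findContours(d,0,1)[0],key=cv2.contourArea);r=cv2.minAreaRect(c)
P=np.array([onz(T,(p+.5)/6-.5,.075) for p in cv2.boxPoints(r)]);e=np.roll(P,-1,0)-P
print("stand",P.mean(0),np.linalg.norm(e,axis=1),np.degrees(np.arctan2(e[:,1],e[:,0]))%90)
E
```

```text
cap [408.6 232.9] 11.9 [301.3 225.7] 0.9 X [ 0.4761 -0.269   0.1609] gap 0.0011
  onz.161 [ 0.47660029 -0.26897936  0.161     ] [ 0.47551825 -0.26914099  0.161     ]
coil [307.5 210.6] 95.6 [317.2 204.6] 70.6 X [0.5724 0.0275 0.0318] gap 0.0017
  onz.038 [0.57207611 0.02732394 0.038     ] [0.56999496 0.0181271  0.038     ]
pad [272.7 211.7] 12.6 [312. 185.] 0.8 X [0.5685 0.1384 0.0492] gap 0.001
  onz.05 [0.56889505 0.13828728 0.05      ] [0.56778497 0.13693001 0.05      ]
bossL [263.7 210.3] 10.5 [312.6 180.9] 0.2 X [0.5743 0.1674 0.0499] gap 0.0003
bossR [282.  213.1] 10.2 [-0.4 -0.4] 0.0 X [ 0.1234 -0.0987  0.8521] gap 0.6442
boss dist 0.9579575661881746 yaw -59.4517988131513
pad-coil 0.11094918489021025 yaw -10.03493719254492
cap square [ 0.47659143 -0.26889486  0.161     ] [0.01112806 0.00992069 0.01112521 0.00990379] [62.72643534 64.19623901 62.63899882 64.21535532]
stand [ 0.47515525 -0.26634629  0.075     ] [0.07538133 0.07440292 0.07545736 0.07359129] [77.92072878 79.50206498 77.30569005 79.46367464]
```

```bash
python3 - <<'E'
from m import *
T=cam("top");bl=((105,80,30),(130,255,255))
for n,p in [("green",(436.5,221)),("brownR",(443.5,242)),("red",(417.5,262.5)),("brownL",(381.5,267))]:
    u,A,_=blob(T,*bl,p,6);print(n,u.round(1),round(A,1),onz(T,u,.15).round(3))
f=T["frame"];g=cv2.resize(f[222:248,386:420],None,fx=20,fy=20,interpolation=cv2.INTER_CUBIC)
cv2.imwrite("pics/cap.png",g[:,:,::-1])
u,_,_=blob(T,((20,0,100)),(179,90,255),(413,199),14);print("tin",onz(T,u,.054))
E
```

```text
green [436.6 220.6] 8.2 [ 0.512 -0.358  0.15 ]
brownR [443.3 241.9] 10.0 [ 0.448 -0.373  0.15 ]
red [417.8 263.1] 7.2 [ 0.389 -0.293  0.15 ]
brownL [381.9 268.6] 10.3 [ 0.376 -0.187  0.15 ]
tin [ 0.59833381 -0.31463251  0.054     ]
```

View pics/cap.png

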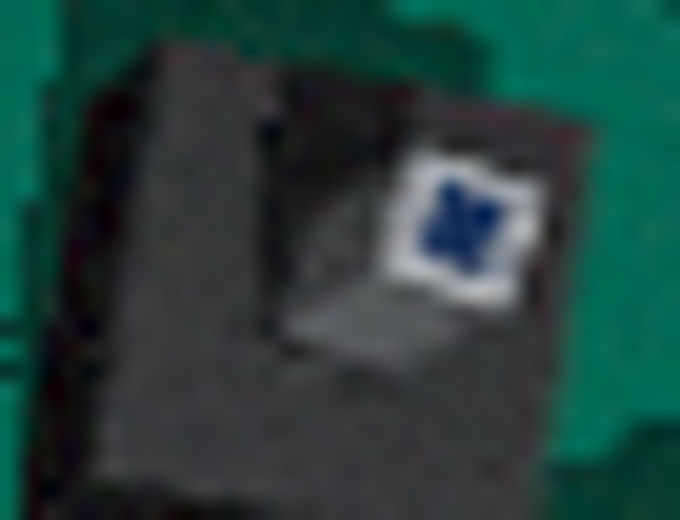

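The zoom shows the pen's square top with corners at crop pixels (415,150), (550,180), (515,305) and (385,272). The stand's top edge runs (165,45)–(590,125). Now to work out the yaws and the first move.

```bash
cat >> h.py <<'E'
from scipy.spatial.transform import Rotation as Ro
def togo(P,yaw):
    "cm along current tool axes and twist rad to bring the TCP to P with tool x at yaw (deg)"
    s=robot.read_state();R=Ro.from_rotvec(s["orientation"]).as_matrix()
    d=R.T@(np.array(P)-s["tool_pos"]);y0=np.degrees(np.arctan2(R[1,0],R[0,0]))
    tw=-((yaw-y0+180)%360-180)
    print("yaw now",round(y0,2),"delta cm",(d*100).round(2),"twist",np.radians(tw).round(3),"tilt",np.degrees(np.arccos(-R[2,2])).round(2))
E
python3 - <<'E'
from h import *
T=cam("top")
def ya(a,b,z):
    A=[onz(T,((p[0]+.5)/20-.5+386,(p[1]+.5)/20-.5+222),z) for p in(a,b)];d=A[1]-A[0]
    return np.degrees(np.arctan2(d[1],d[0]))%90-90,np.linalg.norm(d),(A[0]+A[1])/2
c=[(415,150),(550,180),(515,305),(385,272)]
for i in range(4):print(ya(c[i],c[(i+1)%4],.161))
print(ya(c[0],c[2],.161)[2]);s=[(165,45),(590,125),(100,480)]
print(ya(s[0],s[1],.075),ya(s[0],s[2],.075))
togo([.476,-.269,.25],167);togo([.476,-.269,.25],77)
E
```

```text
(np.float64(-14.137083870589876), np.float64(0.020209141826288052), array([ 0.48558039, -0.27261288,  0.161     ]))
(np.float64(-19.274409654580097), np.float64(0.019231613450687243), array([ 0.4740356 , -0.27923732,  0.161     ]))
(np.float64(-15.8749846762355), np.float64(0.01952098236309591), array([ 0.46762865, -0.26667498,  0.161     ]))
(np.float64(-17.29746475618022), np.float64(0.01859061153387335), array([ 0.47917344, -0.26005054,  0.161     ]))
[ 0.47650357 -0.26943878  0.161     ]
(np.float64(-12.236765868026964), np.float64(0.06785482223705404), array([ 0.50967373, -0.27609316,  0.075     ])) (np.float64(-11.686546767798603), np.float64(0.06922728383574421), array([ 0.4829686 , -0.23592532,  0.075     ]))
yaw now 24.51 delta cm [ 32.15 -15.76  -4.  ] twist -2.487 tilt 0.04
yaw now 24.51 delta cm [ 32.15 -15.76  -4.  ] twist -0.916 tilt 0.04
```

Call:
apply_moves(delta_pos=[[4, -2, -2], [4.5, -2.2, -2], [4.8, -2.3, 0], [4.8, -2.3, 0], [4.8, -2.3, 0], [4.8, -2.3, 0], [4.4, -2.3, 0], [0, 0, 0]], twist=[0, 0, 0, 0, 0, 0, 0, -0.17], gripper=5)

```text
t: 1.3
tool_pos: [0.4777, -0.2669, 0.2502]
orientation: [-2.999, -0.934, -0.001]
force: [-1.1, -0.6, -0.4]
opening: 0.0497
gripper_force: 0.0
```

Call:
apply_moves(delta_pos=[[0, 0, 0], [0, 0, 0], [0, 0, 0], [0, 0, 0], [0, 0, 0], [0, 0, 0], [0, 0, 0], [0, 0, 0]], twist=[-0.18, -0.18, -0.18, -0.18, -0.18, -0.18, -0.18, -0.18])

```text
t: 2.3
tool_pos: [0.4758, -0.2699, 0.2502]
orientation: [-1.639, -2.68, -0.0]
force: [-0.8, 0.2, 0.9]
opening: 0.05
gripper_force: 0.0
```

Call:
apply_moves(delta_pos=[[0, 0, 0], [0, 0, 0], [0, 0, 0], [0, 0, 0], [0, 0, 0], [0, 0, 0]], twist=[-0.18, -0.18, -0.18, -0.18, -0.105, 0])

```text
t: 3.05
tool_pos: [0.4758, -0.2699, 0.2502]
orientation: [-0.438, -3.111, -0.0]
force: [-0.3, -0.2, -0.7]
opening: 0.0504
gripper_force: 0.0
```

```bash
python3 - <<'E'
from h import *
togo([.4765,-.269,.136],164);print(robot.read_state()["q"].round(3),robot.read_state()["t"],robot.read_state()["opening"])
E
```

```text
yaw now 163.98 delta cm [-0.04  0.1  11.42] twist -0.0 tilt 0.0
[-0.61  -0.027  1.578 -0.     1.59  -1.901] 3.05 0.05037823582755231
```

Call:
apply_moves(delta_pos=[[0, 0.1, 3], [0, 0, 4], [0, 0, 3], [0, 0, 1.4], [0, 0, 0]], twist=[0, 0, 0, 0, 0])

```text
t: 3.68
tool_pos: [0.4757, -0.2686, 0.1356]
orientation: [-0.438, -3.109, -0.001]
force: [-0.2, 0.2, -0.2]
opening: 0.0499
gripper_force: 0.0
```

Call:
apply_moves(delta_pos=[[0, 0, 0], [0, 0, 0], [0, 0, 0], [0, 0, 0], [0, 0, 0]], twist=[0, 0, 0, 0, 0], gripper=1, squeeze=25)

```text
t: 4.3
tool_pos: [0.4765, -0.2693, 0.1369]
orientation: [0.436, 3.11, -0.001]
force: [-0.3, -0.9, 4.0]
opening: 0.0204
gripper_force: 24.0
```

Call:
apply_moves(delta_pos=[[0, 0, -1], [0, 0, -2], [0, 0, -3], [0, 0, -3], [0, 0, -1], [0, 0, 0]], twist=[0, 0, 0, 0, 0, 0])

```text
t: 5.05
tool_pos: [0.4766, -0.2692, 0.2372]
orientation: [0.436, 3.11, -0.001]
force: [0.2, -0.2, -1.8]
opening: 0.02
gripper_force: 24.1
```

```bash
python3 - <<'E'
from m import *
s=robot.read_state();print(s["tool_pos"],s["opening"],s["gripper_force"],s["force"])
T,S=cam("top"),cam("side")
print(proj(T,s["tool_pos"]),proj(S,s["tool_pos"]))
a,b=T["frame"],S["frame"]
r=lambda im,x,y,w,h:cv2.resize(im[y:y+h,x:x+w],(400,600),interpolation=cv2.INTER_CUBIC)
cv2.imwrite("pics/lift.png",np.hstack([r(a,370,170,80,120),r(b,270,150,80,120)])[:,:,::-1])
togo([.5726,.0276,.2019],164)
E
```

```text
[ 0.47656794 -0.26917256  0.23716182] 0.020028958438484894 24.05213848585845 [ 0.16618267 -0.23500771 -1.8375861 ]
[[414.54621353 229.3609513 ]] [[301.59678245 204.51207743]]
yaw now 164.03 delta cm [-1.17 31.14  3.33] twist 0.0 tilt 0.1
```

View pics/lift.png

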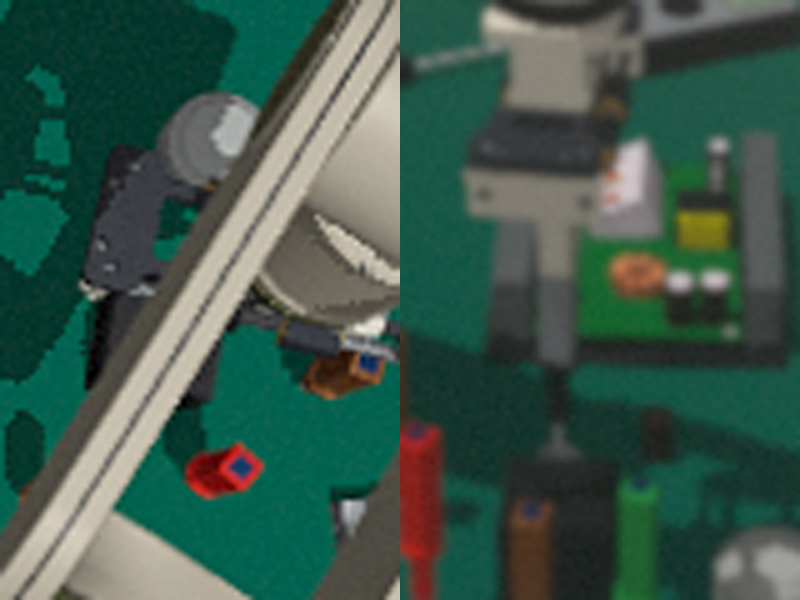

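The pen is out and upright, with its nose hanging at about side (302,235), and it is held by the grey handle. Next is the coil.

Call:
apply_moves(delta_pos=[[-0.2, 3, 0], [-0.2, 5, 0], [-0.2, 5.5, 0], [-0.2, 5.5, 0], [-0.2, 5.5, 0], [-0.2, 4.5, 0], [0, 2.1, 0], [0, 0, 0]], twist=[0, 0, 0, 0, 0, 0, 0, 0])

```text
t: 6.15
tool_pos: [0.5728, 0.0277, 0.2349]
orientation: [-0.433, -3.109, 0.001]
force: [-1.3, -0.9, -0.9]
opening: 0.0201
gripper_force: 24.1
```

```bash
python3 - <<'E'
from m import *
s=robot.read_state()
T,S=cam("top"),cam("side");p=s["tool_pos"]
print(p,proj(S,p-[0,0,.124]),proj(S,p-[0,0,.062]))
b=S["frame"]
cv2.imwrite("pics/coil.png",cv2.resize(b[130:230,270:370],(600,600),interpolation=cv2.INTER_CUBIC)[:,:,::-1])
togo([.5726,.0276,.2019],164)
E
```

```text
[0.57277517 0.02766465 0.23491677] [[317.93100355 186.24004487]] [[318.24350197 171.24867002]]
yaw now 164.01 delta cm [0.06 0.17 3.36] twist 0.0 tilt 0.09
```

View pics/coil.png

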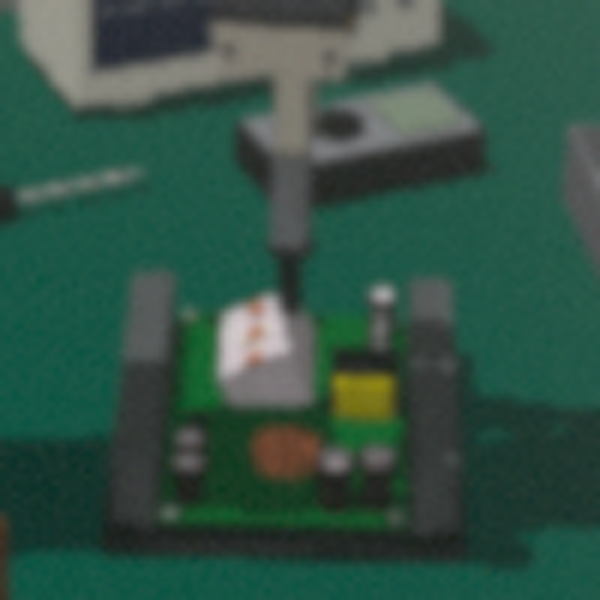

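The pen hangs upright over the coil's line, with the nose at about side (318.5,180), which matches the projection. I descend to 4 cm above the coil and hold.

Call:
apply_moves(delta_pos=[[0, 0, 1], [0, 0, 1.5], [0, 0, 0.8], [0, 0, 0], [0, 0, 0], [0, 0, 0], [0, 0, 0], [0, 0, 0]], twist=[0, 0, 0, 0, 0, 0, 0, 0])

```text
t: 7.25
tool_pos: [0.5734, 0.0268, 0.2035]
orientation: [0.436, 3.111, 0.0]
force: [-0.0, -0.1, -2.0]
opening: 0.0202
gripper_force: 24.1
```

Call:
apply_moves(delta_pos=[[0, 0, 0], [0, 0, 0], [0, 0, 0], [0, 0, 0], [0, 0, 0], [0, 0, 0], [0, 0, 0], [0, 0, 0]], twist=[0, 0, 0, 0, 0, 0, 0, 0])

```text
t: 8.25
tool_pos: [0.5733, 0.0268, 0.2033]
orientation: [0.437, 3.111, 0.0]
force: [0.1, 0.6, -1.3]
opening: 0.0203
gripper_force: 24.1
```

Call:
apply_moves(delta_pos=[[0, 0, 0], [0, 0, 0], [0, 0, 0], [0, 0, 0], [0, 0, 0], [0, 0, 0], [0, 0, 0], [0, 0, 0]], twist=[0, 0, 0, 0, 0, 0, 0, 0])

```text
t: 9.25
tool_pos: [0.5733, 0.0268, 0.2032]
orientation: [-0.437, -3.111, -0.0]
force: [0.9, 1.1, 0.4]
opening: 0.0202
gripper_force: 24.1
```

```bash
python3 - <<'E'
from h import *
# stand centre (.476,-.269), yaw -12: far face normal n
s=robot.read_state();print(s["tool_pos"],s["t"])
n=np.array([np.cos(np.radians(-12)),np.sin(np.radians(-12)),0])
P=np.array([.476,-.269,.159])+n*(.035+.014+.016)
print(P);togo(P,168)
E
```

```text
[0.57326329 0.02675451 0.2032422 ] 9.25
[ 0.53957959 -0.28251426  0.159     ]
yaw now 164.03 delta cm [ -5.27 -30.66   4.42] twist -0.069 tilt 0.0
```

Call:
apply_moves(delta_pos=[[0, 0, -1.5], [-0.5, -3.2, -1.5], [-1, -5, 0], [-1, -5.5, 0], [-1, -5.5, 0], [-1, -5, 0], [-0.7, -4, 0], [0, -1, 0]], twist=[0, 0, 0, 0, 0, 0, 0, 0])

```text
t: 10.25
tool_pos: [0.5425, -0.2709, 0.2342]
orientation: [0.441, 3.11, -0.001]
force: [-0.8, 0.7, -1.0]
opening: 0.0204
gripper_force: 24.1
```

Call:
apply_moves(delta_pos=[[0, 0, 0], [0, 0, 2.5], [0, 0, 3.2], [0, 0, 1.7], [0, 0, 0]], twist=[-0.069, 0, 0, 0, 0], squeeze=8)

```text
t: 10.88
tool_pos: [0.5423, -0.2672, 0.1582]
orientation: [-0.328, -3.122, -0.002]
force: [-0.6, -0.6, -0.1]
opening: 0.0202
gripper_force: 7.8
```

```bash
python3 - <<'E'
from h import *
s=robot.read_state();p=s["tool_pos"];print(p,s["t"],s["gripper_force"],s["force"])
n=np.array([np.cos(np.radians(-12)),np.sin(np.radians(-12)),0])
d=(p-[.476,-.269,0])@n-.035;h=p[2]-.006-.075
print("axis ahead of face",d,"h",h,"pull",d+h*np.tan(np.radians(25))-.007/np.cos(np.radians(25)))
togo([.5427,-.2678,.159],168)
E
```

```text
[ 0.54231221 -0.26724274  0.15818046] 10.875 7.848741710186005 [-0.64843791 -0.61828093 -0.14745078]
axis ahead of face 0.029497775519281982 h 0.07718046490223722 pull 0.057763971930420835
yaw now 168.01 delta cm [-0.05 -0.05 -0.08] twist 0.0 tilt 0.15
```

Call:
apply_moves(delta_pos=[[1.8, 0, 0], [0.7, 0, 0], [0.6, 0, 0], [0.6, 0, 0], [0.6, 0, 0], [0.6, 0, 0], [0.6, 0, 0], [0.2, 0, 0]], twist=[0, 0, 0, 0, 0, 0, 0, 0])

```text
t: 11.88
tool_pos: [0.4868, -0.2563, 0.1592]
orientation: [-0.329, -3.124, -0.0]
force: [1.4, -0.0, -1.5]
opening: 0.0201
gripper_force: 8.0
```

```bash
python3 - <<'E'
from m import *
s=robot.read_state();print(s["tool_pos"],s["gripper_force"],s["force"],s["opening"])
S=cam("side");p=s["tool_pos"];R=Ro.from_rotvec(s["orientation"]).as_matrix()
g=p-[0,0,.006]
for a in(20,25,30):
    u=np.array([-R[0,0],-R[1,0],0])*np.sin(np.radians(a))-np.array([0,0,np.cos(np.radians(a))])
    print(a,[proj(S,g+u*k).round(1).tolist()[0] for k in(-.031,.03,.058,.095,.117)])
cv2.imwrite("pics/tilt.png",cv2.resize(S["frame"][200:275,265:365],(800,600),interpolation=cv2.INTER_CUBIC)[:,:,::-1])
E
```

```text
[ 0.48677454 -0.2563136   0.15915878] 7.999942302703857 [ 1.40213756e+00 -7.18965128e-04 -1.49394295e+00] 0.020085364873060705
20 [[300.9, 217.0], [307.8, 232.6], [310.8, 239.5], [314.7, 248.5], [317.0, 253.8]]
25 [[300.1, 217.2], [308.5, 232.4], [312.3, 239.1], [317.2, 247.9], [320.0, 253.0]]
30 [[299.3, 217.5], [309.3, 232.1], [313.8, 238.6], [319.6, 247.0], [322.9, 252.0]]
```

View pics/tilt.png

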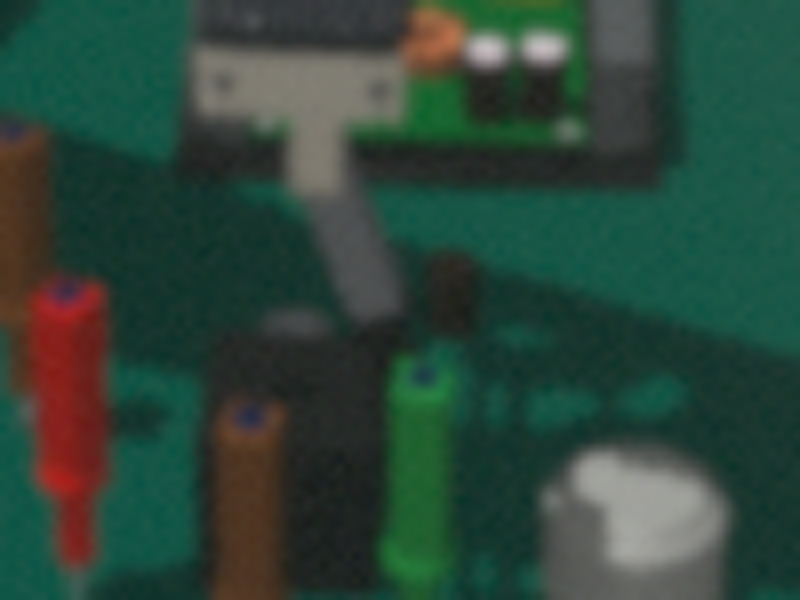

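The handle shows tilted, running from crop (335,200) to (378,310), with its lower end leaning away from the robot. I measure the angle by casting the handle's mid-line onto its plane.

```bash
cat >> m.py <<'E'
def tilt(c,lo=(0,0,60),hi=(180,60,140),ks=(.024,.046)):
    "handle mid-line: per row crossing within a band about the predicted axis, rays on the plane of the handle's near face"
    s=robot.read_state();R=Ro.from_rotvec(s["orientation"]).as_matrix();x=-R[:,0];y=R[:,1]
    g=s["tool_pos"]-np.array([0,0,.006]);C=-c["R"].T@c["t"]
    sg=np.sign((C-g)@y);o=g+y*.010*sg;big=6
    im=cv2.resize(c["frame"],None,fx=big,fy=big,interpolation=cv2.INTER_CUBIC)
    m=cv2.inRange(cv2.cvtColor(im,cv2.COLOR_RGB2HSV),lo,hi)
    pl=[]
    for k in np.arange(.024,.044,.002):
        q=proj(c,o-np.array([0,0,k]))[0];q1=proj(c,o-np.array([0,0,k])+x*k*np.tan(np.radians(22)))[0]
        r=int(q1[1]*big);cen=int((q1[0]+.5)*big);row=m[r,cen-60:cen+60]>0
        i=60
        on=np.flatnonzero(row)
        if len(on)==0: continue
        i=on[np.argmin(abs(on-60))];a=b=i
        while a>0 and row[a-1]:a-=1
        while b<119 and row[b+1]:b+=1
        u=((a+b)/2+cen-60+.5)/big-.5
        oo,d=ray(c,(u,(r+.5)/big-.5));X=oo+d*(((o-oo)@y)/(d@y))-o
        pl.append(((X@x)*1e3,-X[2]*1e3,(b-a+1)/big))
    pl=np.array(pl);f=np.polyfit(pl[:,1],pl[:,0],1)
    print(pl.round(1).tolist());print("slope angle",np.degrees(np.arctan(f[0])).round(1),"offset",f[1].round(1),"ray thru pivot",np.degrees(np.arctan2(pl[:,0],pl[:,1])).round(1))
E
python3 - <<'E'
from m import *
S=cam("side");f=S["frame"]
print(cv2.cvtColor(f,cv2.COLOR_RGB2HSV)[232,303:318].tolist())
tilt(S)
E
```

```text
[[82, 144, 53], [80, 118, 56], [78, 62, 62], [90, 21, 72], [90, 10, 80], [90, 6, 83], [98, 12, 83], [100, 10, 80], [100, 10, 79], [80, 10, 74], [75, 23, 68], [78, 53, 63], [79, 116, 55], [84, 159, 53], [81, 132, 52]]
[[17.1, 21.6, 8.7], [17.9, 23.4, 8.8], [18.9, 25.9, 8.8], [18.9, 27.8, 8.8], [19.2, 29.7, 8.7], [19.2, 31.6, 8.3], [19.2, 33.5, 8.0], [19.8, 36.1, 7.7], [20.0, 38.0, 7.5], [20.3, 39.9, 7.3]]
slope angle 8.4 offset 14.5 ray thru pivot [38.4 37.3 36.1 34.2 32.9 31.3 29.8 28.7 27.8 27. ]
```

Call:
apply_moves(delta_pos=[[0, 0, 0], [0, 0, -2], [0, 0, -3], [0, 0, -2], [-3, 3, 0], [-4, 4, 0], [-4.5, 4, 0], [-3, 3, 0]], twist=[0, 0, 0, 0, 0, 0, 0, 0], squeeze=30)

```text
t: 12.98
tool_pos: [0.6601, -0.1481, 0.2299]
orientation: [0.327, 3.124, 0.0]
force: [-0.4, -0.7, -0.6]
opening: 0.0199
gripper_force: 30.0
```

Call:
apply_moves(delta_pos=[[0, 0, 0], [0, 0, 0]], twist=[0, 0, 0])

```text
$.twist: bad value
```

```bash
python3 - <<'E'
from m import *
s=robot.read_state();p=s["tool_pos"];print(p,s["gripper_force"],s["opening"],s["t"])
S,T=cam("side"),cam("top");R=Ro.from_rotvec(s["orientation"]).as_matrix()
g=p-[0,0,.006]
for a in(20,25,30):
    u=np.array([-R[0,0],-R[1,0],0])*np.sin(np.radians(a))-np.array([0,0,np.cos(np.radians(a))])
    for c in(S,T):print(a,[proj(c,g+u*k).round(1).tolist()[0] for k in(-.031,0,.049,.095,.117)])
a=proj(S,g)[0].astype(int);b=proj(T,g)[0].astype(int)
print(a,b)
k=lambda c,o:cv2.resize(c["frame"][o[1]-20:o[1]+55,o[0]-25:o[0]+25],(400,600),interpolation=cv2.INTER_CUBIC)
k2=lambda c,o:cv2.resize(c["frame"][o[1]-50:o[1]+25,o[0]-25:o[0]+25],(400,600),interpolation=cv2.INTER_CUBIC)
cv2.imwrite("pics/free.png",np.hstack([k(S,a),k2(T,b)])[:,:,::-1])
E
```

```text
[ 0.66006247 -0.14814077  0.22989286] 29.999350905418396 0.019918004444539176 12.975
20 [[351.3, 174.9], [354.1, 182.9], [358.4, 195.3], [362.4, 206.6], [364.3, 211.9]]
20 [[367.4, 167.7], [366.8, 167.0], [366.0, 166.0], [365.3, 165.2], [364.9, 164.8]]
25 [[350.5, 175.1], [354.1, 182.9], [359.7, 195.0], [364.8, 206.0], [367.2, 211.1]]
25 [[367.2, 168.6], [366.8, 167.0], [366.3, 164.6], [365.8, 162.5], [365.5, 161.6]]
30 [[349.7, 175.4], [354.1, 182.9], [360.9, 194.5], [367.2, 205.1], [370.1, 210.0]]
30 [[367.0, 169.6], [366.8, 167.0], [366.5, 163.2], [366.3, 159.9], [366.2, 158.4]]
[354 182] [366 166]
```

View pics/free.png

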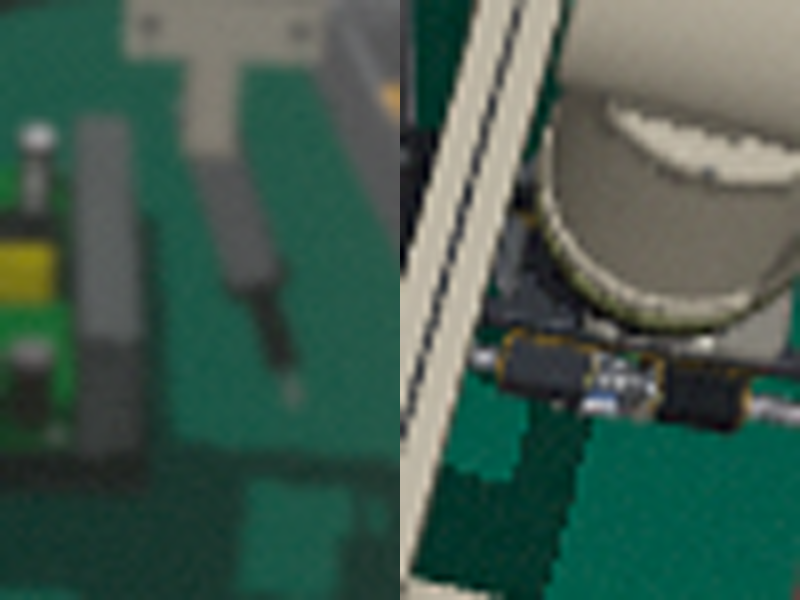

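The side crop shows the whole pen tilted, tip away from the robot, at about side (365,212), with the handle's bottom at (360,197). The green background is clean here, so I fit the axis numerically.

```bash
cat >> m.py <<'E'
def axis(c,thr=85):
    s=robot.read_state();R=Ro.from_rotvec(s["orientation"]).as_matrix();x=-R[:,0];y=R[:,1]
    g=s["tool_pos"]-np.array([0,0,.006])
    im=cv2.cvtColor(c["frame"],cv2.COLOR_RGB2HSV).astype(float)
    u=lambda a:x*np.sin(a)-np.array([0,0,1])*np.cos(a)
    r0,r1=proj(c,g+u(.38)*.03)[0],proj(c,g+u(.38)*.114)[0]
    out=[]
    for r in range(int(r0[1])+1,int(r1[1])+1):
        cc=r0[0]+(r1[0]-r0[0])*(r-r0[1])/(r1[1]-r0[1]);cols=np.arange(int(cc)-8,int(cc)+9)
        row=im[r,cols,1];bg=np.median(np.r_[row[:4],row[-4:]])
        w=np.clip(bg-row-20,0,None);
        if w.max()<15: continue
        uu=(w*cols).sum()/w.sum();o,d=ray(c,(uu,r));X=o+d*(((g-o)@y)/(d@y))-g
        out.append((X@x*1e3,-X[2]*1e3,uu,r))
    out=np.array(out)
    for n,sel in(("all",out[:,1]>0),("lower",out[:,1]>58),("upper",out[:,1]<50)):
        f=np.polyfit(out[sel,1],out[sel,0],1);print(n,"angle",np.degrees(np.arctan(f[0])).round(1),"offset at pivot mm",f[1].round(1))
    print("through pivot",np.degrees(np.arctan2(out[:,0],out[:,1])).round(1));return out
E
python3 - <<'E'
from m import *
S=cam("side");o=axis(S);print(o.round(1).tolist())
T=cam("side");axis(T)
E
```

```text
all angle 19.0 offset at pivot mm 7.6
lower angle 19.2 offset at pivot mm 7.5
upper angle 18.1 offset at pivot mm 8.7
through pivot [32.  30.8 29.7 29.  27.9 26.6 24.8 23.7 24.4 25.4 24.6 24.9 24.4 24.
 23.9 23.5 23.  22.9 23.2 22.8 22.6]
[[17.7, 28.4, 358.8, 191.0], [19.2, 32.2, 359.2, 192.0], [20.5, 35.9, 359.5, 193.0], [22.0, 39.7, 359.9, 194.0], [23.0, 43.4, 360.2, 195.0], [23.7, 47.2, 360.3, 196.0], [23.6, 51.1, 360.2, 197.0], [24.2, 54.9, 360.3, 198.0], [26.6, 58.7, 361.0, 199.0], [29.6, 62.4, 361.8, 200.0], [30.3, 66.3, 361.9, 201.0], [32.5, 70.1, 362.5, 202.0], [33.5, 73.9, 362.7, 203.0], [34.6, 77.8, 363.0, 204.0], [36.2, 81.6, 363.4, 205.0], [37.1, 85.5, 363.6, 206.0], [38.1, 89.5, 363.8, 207.0], [39.5, 93.3, 364.2, 208.0], [41.6, 97.2, 364.7, 209.0], [42.6, 101.1, 365.0, 210.0], [43.7, 105.1, 365.2, 211.0]]
all angle 18.9 offset at pivot mm 7.2
lower angle 19.7 offset at pivot mm 5.9
upper angle 19.1 offset at pivot mm 7.6
through pivot [31.6 30.5 28.9 28.4 27.9 26.7 24.9 23.2 23.8 24.6 24.1 24.2 23.9 24.
 23.4 23.1 22.9 22.5 22.6 22.7 22.5]
```

```bash
python3 - <<'E'
from m import *
s=robot.read_state();R=Ro.from_rotvec(s["orientation"]).as_matrix();x=-R[:,0];y=R[:,1];g=s["tool_pos"]-np.array([0,0,.006])
for cn in range(2):
  c=cam("side");im=cv2.cvtColor(c["frame"],cv2.COLOR_RGB2HSV).astype(float)
  for dep in(.010,.020):
    o0=g-y*dep;out=[]
    for z in(.02,.014,.008,.002,-.004,-.010):
      q=proj(c,o0+[0,0,z])[0];r=int(round(q[1]));cols=np.arange(int(q[0])-8,int(q[0])+11);row=im[r,cols,1];bg=np.median(np.r_[row[:4],row[-4:]])
      w=np.clip(bg-row-20,0,None);uu=(w*cols).sum()/w.sum();o,d=ray(c,(uu,r));X=o+d*(((o0-o)@y)/(d@y))-o0;out.append((round(X@x*1e3,1),round(X[2]*1e3,1)))
    print(dep,out)
# tip: last row where pen contrasts
for r in range(206,217):
    cols=np.arange(357,374);row=im[r,cols,1];print(r,row.astype(int).tolist())
E
```

```text
0.01 [(np.float64(2.2), np.float64(18.4)), (np.float64(1.4), np.float64(14.7)), (np.float64(4.1), np.float64(7.4)), (np.float64(5.3), np.float64(3.8)), (np.float64(6.5), np.float64(-3.5)), (np.float64(8.3), np.float64(-10.9))]
0.02 [(np.float64(2.7), np.float64(20.7)), (np.float64(3.7), np.float64(13.5)), (np.float64(4.8), np.float64(9.9)), (np.float64(6.0), np.float64(2.6)), (np.float64(7.8), np.float64(-4.7)), (np.float64(8.0), np.float64(-8.4))]
0.01 [(np.float64(1.7), np.float64(18.3)), (np.float64(0.8), np.float64(14.6)), (np.float64(3.4), np.float64(7.4)), (np.float64(4.7), np.float64(3.8)), (np.float64(6.5), np.float64(-3.5)), (np.float64(8.5), np.float64(-10.9))]
0.02 [(np.float64(2.1), np.float64(20.7)), (np.float64(3.0), np.float64(13.4)), (np.float64(4.2), np.float64(9.8)), (np.float64(6.0), np.float64(2.6)), (np.float64(8.0), np.float64(-4.7)), (np.float64(8.0), np.float64(-8.4))]
206 [185, 171, 166, 156, 103, 43, 22, 56, 114, 159, 156, 150, 159, 172, 168, 158, 159]
207 [182, 170, 170, 151, 138, 82, 37, 56, 109, 140, 166, 154, 158, 163, 156, 158, 154]
208 [163, 174, 172, 169, 145, 116, 67, 65, 109, 141, 155, 156, 153, 156, 159, 156, 156]
209 [178, 178, 174, 161, 151, 131, 80, 57, 96, 140, 161, 160, 162, 164, 166, 159, 158]
210 [160, 166, 183, 162, 164, 147, 93, 70, 83, 133, 161, 166, 156, 163, 159, 156, 159]
211 [170, 168, 185, 179, 158, 155, 117, 85, 82, 113, 146, 165, 159, 163, 160, 151, 155]
212 [168, 174, 155, 163, 163, 163, 129, 99, 78, 108, 149, 165, 159, 152, 152, 165, 160]
213 [159, 169, 172, 166, 170, 160, 156, 127, 113, 132, 164, 160, 164, 162, 162, 167, 156]
214 [166, 171, 183, 169, 175, 169, 166, 158, 156, 146, 156, 163, 171, 159, 163, 174, 156]
215 [177, 185, 168, 170, 180, 166, 163, 160, 166, 158, 163, 166, 165, 173, 164, 163, 153]
216 [168, 158, 170, 165, 166, 165, 163, 177, 162, 176, 174, 172, 155, 177, 158, 165, 165]
```

Call:
apply_moves(delta_pos=[[2.9, -3, 0], [4, -4, 0], [4, -4, 0], [3, -3, 0], [0, 0, 2], [0, 0, 3], [0, 0, 2], [0, 0, 0]], twist=[0, 0, 0, 0, 0, 0, 0, 0], squeeze=8)

```text
t: 14.28
tool_pos: [0.4918, -0.2566, 0.157]
orientation: [-0.328, -3.121, -0.003]
force: [-0.5, -0.4, -0.5]
opening: 0.0202
gripper_force: 8.0
```

Call:
apply_moves(delta_pos=[[0.4, 0, 0], [0.3, 0, 0], [0.3, 0, 0], [0.3, 0, 0], [0.3, 0, 0], [0.1, 0, 0], [0, 0, 0]], twist=[0, 0, 0, 0, 0, 0, 0])

```text
t: 15.15
tool_pos: [0.4764, -0.2541, 0.1593]
orientation: [0.329, 3.124, -0.0]
force: [0.8, 0.2, -0.8]
opening: 0.0199
gripper_force: 8.0
```

Call:
apply_moves(delta_pos=[[0, 0, 0], [0, 0, -2], [0, 0, -3], [0, 0, -2], [-4, 3, 0], [-4.5, 4, 0], [-4.5, 4, 0], [-2.5, 3, 0]], twist=[0, 0, 0, 0, 0, 0, 0, 0], squeeze=30)

```text
t: 16.15
tool_pos: [0.6591, -0.1479, 0.2296]
orientation: [0.327, 3.124, 0.0]
force: [-0.0, 0.3, -0.5]
opening: 0.0194
gripper_force: 30.0
```

Call:
apply_moves(delta_pos=[[0, 0, 0], [0, 0, 0]], twist=[0, 0])

```text
t: 16.4
tool_pos: [0.6569, -0.1497, 0.2295]
orientation: [-0.328, -3.124, 0.001]
force: [-0.6, 0.4, -1.0]
opening: 0.0196
gripper_force: 30.0
```

```bash
python3 - <<'E'
from m import *
s=robot.read_state();print(s["tool_pos"],s["t"])
for i in range(2):
    S=cam("side");o=axis(S);print(o[::2].round(1).tolist())
E
```

```text
[ 0.65694683 -0.14968364  0.22946951] 16.4
all angle 24.0 offset at pivot mm 9.1
lower angle 23.3 offset at pivot mm 10.6
upper angle 20.9 offset at pivot mm 11.7
through pivot [38.3 37.1 35.6 35.3 34.2 32.7 30.8 29.8 30.1 31.1 30.9 30.2 30.1 29.7
 29.4 29.1 28.7 28.8 28.4 28.4 28. ]
[[21.7, 27.4, 359.5, 191.0], [24.9, 34.8, 360.3, 193.0], [28.7, 42.3, 361.4, 195.0], [29.7, 49.9, 361.5, 197.0], [33.2, 57.4, 362.4, 199.0], [38.8, 64.9, 364.0, 201.0], [42.0, 72.5, 364.8, 203.0], [45.1, 80.2, 365.6, 205.0], [48.1, 87.9, 366.4, 207.0], [51.8, 95.6, 367.3, 209.0], [55.0, 103.4, 368.1, 211.0]]
all angle 24.2 offset at pivot mm 8.8
lower angle 23.6 offset at pivot mm 10.2
upper angle 21.1 offset at pivot mm 11.5
through pivot [38.2 36.7 35.9 34.8 34.4 32.8 30.6 29.4 29.4 31.1 30.8 30.4 29.8 29.9
 29.3 29.  28.6 28.8 28.6 28.5 28. ]
[[21.5, 27.3, 359.4, 191.0], [25.1, 34.7, 360.4, 193.0], [28.8, 42.2, 361.4, 195.0], [29.5, 49.8, 361.4, 197.0], [32.4, 57.4, 362.2, 199.0], [38.6, 64.8, 363.9, 201.0], [41.5, 72.4, 364.7, 203.0], [44.9, 80.1, 365.5, 205.0], [48.0, 87.8, 366.3, 207.0], [52.1, 95.5, 367.4, 209.0], [54.9, 103.3, 368.1, 211.0]]
```

Call:
apply_moves(delta_pos=[[0, 0, 0], [0, 0, 0]], twist=[-0.035, 0])

```text
t: 16.75
tool_pos: [0.6568, -0.1501, 0.2296]
orientation: [0.274, 3.129, -0.0]
force: [-0.4, 0.2, 0.0]
opening: 0.0191
gripper_force: 30.0
```

```bash
python3 - <<'E'
from m import *
S=cam("side");im=cv2.cvtColor(S["frame"],cv2.COLOR_RGB2HSV).astype(int)
for r in range(208,216):print(r,im[r,360:375,1].tolist())
togo([.5062,.1493,.1785],170)
E
```

```text
208 [179, 161, 161, 155, 146, 126, 87, 66, 99, 138, 156, 165, 159, 155, 150]
209 [161, 160, 167, 155, 170, 148, 113, 86, 84, 115, 145, 158, 153, 162, 156]
210 [165, 180, 173, 170, 169, 158, 142, 88, 62, 91, 138, 156, 163, 154, 176]
211 [169, 175, 192, 162, 171, 167, 154, 99, 66, 99, 139, 159, 158, 149, 155]
212 [170, 178, 166, 171, 165, 166, 155, 130, 116, 127, 156, 160, 156, 158, 164]
213 [173, 169, 180, 163, 162, 166, 165, 156, 146, 156, 154, 168, 168, 152, 158]
214 [162, 170, 169, 181, 166, 172, 156, 159, 158, 165, 156, 159, 160, 173, 153]
215 [163, 174, 165, 175, 171, 167, 161, 154, 160, 160, 187, 166, 159, 161, 156]
yaw now 169.95 delta cm [20.06 26.84  5.1 ] twist -0.001 tilt 0.02
```

Call:
apply_moves(delta_pos=[[2, 2.7, 0], [3.2, 4.3, 0], [3.6, 4.8, 0], [3.6, 4.8, 0], [3.6, 4.8, 0], [3.2, 4.3, 0], [0.9, 1.1, 2], [0, 0, 1]], twist=[0, 0, 0, 0, 0, 0, 0, 0])

```text
t: 17.8
tool_pos: [0.505, 0.1496, 0.1977]
orientation: [-0.272, -3.129, 0.001]
force: [0.6, -0.2, -1.5]
opening: 0.0194
gripper_force: 30.0
```

Call:
apply_moves(delta_pos=[[0, 0, 1], [0, 0, 0], [0, 0, 0]], twist=[0, 0, 0])

```text
t: 18.18
tool_pos: [0.5064, 0.1486, 0.1894]
orientation: [0.276, 3.129, -0.0]
force: [-0.4, -0.1, -1.8]
opening: 0.0199
gripper_force: 30.0
```

```bash
python3 - <<'E'
from m import *
F=[];
for i in range(8):
    S=cam("side");s=robot.read_state();F.append(np.r_[s["force"],s["wrist_torque"]])
T=cam("top");print(s["tool_pos"],s["t"],"F",np.mean(F,0).round(2),"sd",np.std(F,0).round(2))
a=np.array(proj(S,[.5687,.1383,.05])[0]);b=proj(T,[.5687,.1383,.05])[0]
R=Ro.from_rotvec(s["orientation"]).as_matrix();tip=s["tool_pos"]-R[:,0]*.055-np.array([0,0,.1104])
print("pad",a,b,"tip pred",tip,proj(S,tip),proj(T,tip))
k=lambda c,o,dx,dy:cv2.resize(c["frame"][int(o[1])-dy:int(o[1])-dy+60,int(o[0])-dx:int(o[0])-dx+40],(400,600),interpolation=cv2.INTER_CUBIC)
print(int(a[0])-20,int(a[1])-45,int(b[0])-20,int(b[1])-30)
cv2.imwrite("pics/hov.png",np.hstack([k(S,a,20,45),k(T,b,20,30)])[:,:,::-1])
E
```

```text
[0.50596592 0.14942894 0.18943465] 18.575 F [-0.05  0.12 -0.96  0.04 -0.14 -0.  ] sd [0.47 0.4  0.64 0.02 0.02 0.03]
pad [312.22593563 184.84214077] [272.74430278 211.73309726] tip pred [0.56012821 0.13986624 0.07905548] [[310.03337997 178.28782044]] [[271.23479684 212.80747267]]
292 139 252 181
```

View pics/hov.png

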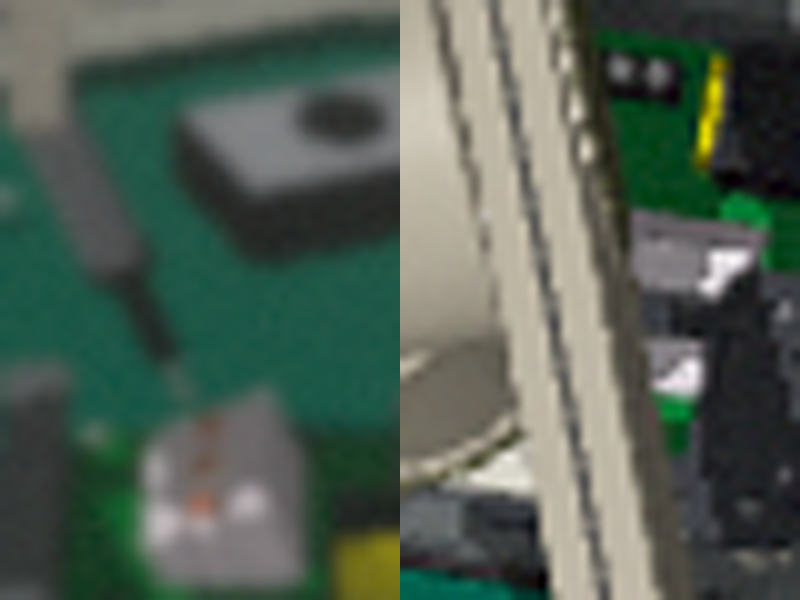

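The side crop shows the tip at about (309.8,177.8), predicted at (310.0,178.3), hovering over the middle boss at about (312.2,184.3). I check the angle once more against this background.

```bash
python3 - <<'E'
from m import *
for i in range(2):
    S=cam("side");o=axis(S);print(o[::2].round(1).tolist())
im=cv2.cvtColor(S["frame"],cv2.COLOR_RGB2HSV).astype(int)
for r in range(173,182):print(r,im[r,304:318,1].tolist())
E
```

```text
all angle 2.8 offset at pivot mm 28.4
lower angle -24.2 offset at pivot mm 71.2
upper angle 19.0 offset at pivot mm 12.5
through pivot [36.7 35.3 34.2 33.  30.8 29.  29.  30.  30.9 30.3 29.7 29.8 29.1 29.
 16.9 11.1  7.7 15.8]
[[22.5, 30.2, 301.5, 161.0], [26.2, 38.6, 302.5, 163.0], [28.0, 47.1, 303.0, 165.0], [30.9, 55.6, 303.7, 167.0], [38.3, 64.0, 305.7, 169.0], [41.4, 72.6, 306.5, 171.0], [45.3, 81.3, 307.5, 173.0], [27.5, 90.6, 302.8, 175.0], [13.5, 99.8, 299.2, 177.0]]
all angle 1.9 offset at pivot mm 29.2
lower angle -25.5 offset at pivot mm 73.1
upper angle 19.7 offset at pivot mm 12.1
through pivot [36.9 35.1 34.5 33.  31.1 29.2 29.1 30.2 30.7 29.9 29.8 29.2 29.  28.9
 17.  12.4  6.6 14.2]
[[22.7, 30.2, 301.5, 161.0], [26.5, 38.6, 302.5, 163.0], [28.4, 47.1, 303.1, 165.0], [31.0, 55.6, 303.7, 167.0], [38.0, 64.0, 305.6, 169.0], [41.6, 72.6, 306.5, 171.0], [45.1, 81.2, 307.4, 173.0], [27.7, 90.5, 302.9, 175.0], [11.6, 99.8, 298.7, 177.0]]
173 [173, 151, 115, 78, 57, 130, 152, 160, 183, 185, 165, 182, 162, 174]
174 [180, 164, 133, 103, 80, 102, 139, 168, 175, 178, 183, 179, 158, 172]
175 [176, 171, 152, 126, 90, 85, 121, 165, 174, 181, 171, 164, 177, 176]
176 [181, 170, 169, 154, 108, 82, 97, 158, 167, 167, 182, 178, 163, 156]
177 [181, 167, 181, 170, 129, 92, 95, 135, 166, 184, 164, 158, 145, 114]
178 [185, 174, 179, 178, 146, 110, 90, 119, 151, 145, 126, 109, 84, 54]
179 [170, 176, 169, 193, 162, 127, 100, 119, 106, 74, 55, 40, 23, 8]
180 [175, 189, 173, 170, 138, 105, 81, 57, 36, 32, 16, 8, 2, 12]
181 [175, 163, 157, 125, 84, 46, 22, 27, 59, 61, 30, 12, 10, 10]
```

```bash
python3 - <<'E'
from m import *
S=cam("side");s=robot.read_state();R=Ro.from_rotvec(s["orientation"]).as_matrix();x=-R[:,0];y=R[:,1];g=s["tool_pos"]-np.array([0,0,.006])
im=cv2.cvtColor(S["frame"],cv2.COLOR_RGB2HSV).astype(float);P=[]
for r,c0 in zip(range(168,179),np.linspace(305.2,310,11)):
    cols=np.arange(int(round(c0))-3,int(round(c0))+4);w=np.clip(150-im[r,cols,1],0,None);u=(w*cols).sum()/w.sum()
    o,d=ray(S,(u,r));X=o+d*(((g-o)@y)/(d@y))-g;P.append((X@x*1e3,-X[2]*1e3,u))
P=np.array(P);print(P.round(1).tolist());f=np.polyfit(P[:,1],P[:,0],1);print(np.degrees(np.arctan(f[0])),f[1])
E
```

```text
[[34.6, 59.8, 304.7], [37.8, 64.0, 305.5], [39.9, 68.3, 306.1], [41.7, 72.6, 306.5], [43.5, 76.9, 307.0], [45.6, 81.2, 307.6], [47.7, 85.5, 308.1], [49.8, 89.8, 308.7], [51.4, 94.2, 309.1], [53.2, 98.6, 309.5], [55.4, 102.9, 310.1]]
24.888609660837457 7.818507890035871
```

Call:
apply_moves(delta_pos=[[0.47, 0, 0], [-0.4, 0, 0.9], [-0.4, 0, 0.9], [-0.3, 0, 0.6], [-0.08, 0, 0.18], [0, 0, 0], [0, 0, 0]], twist=[0, 0, 0, 0, 0, 0, 0])

```text
t: 19.65
tool_pos: [0.513, 0.1482, 0.1638]
orientation: [0.274, 3.129, 0.0]
force: [-0.3, 0.3, -1.1]
opening: 0.0196
gripper_force: 30.0
```

```bash
cat > f.py <<'E'
from m import *
F=[]
for i in range(10):
    S=cam("side");s=robot.read_state();F.append(np.r_[s["force"],s["wrist_torque"]])
print(s["t"],"F",np.mean(F,0).round(2),"tilt/grip",s["gripper_force"],s["opening"])
R=Ro.from_rotvec(s["orientation"]).as_matrix();tip=s["tool_pos"]-R[:,0]*.055-np.array([0,0,.1105])
ux=np.array([.985,-.174,0]);n=-.4226*ux+[0,0,.9063];d=tip-[.5687,.1383,.05]
print("above",d@n,"up-slope",d@(ux*.9063+np.array([0,0,.4226])),"lateral",d@[.174,.985,0])
E
python3 f.py
```

```text
20.15 F [ 0.36 -0.16 -0.86  0.05 -0.12  0.01] tilt/grip 29.99979794025421 0.01947719367988896
above 0.0034269276698263565 up-slope -0.00030469732683087317 lateral 1.4294659149409084e-05
```

Call:
apply_moves(delta_pos=[[-0.06, 0, 0.14], [-0.07, 0, 0.13], [0, 0, 0], [0, 0, 0]], twist=[0, 0, 0, 0])

```text
t: 20.65
tool_pos: [0.5141, 0.148, 0.1608]
orientation: [0.274, 3.13, 0.0]
force: [-1.4, -0.5, 0.7]
opening: 0.0197
gripper_force: 30.0
```

```bash
python3 f.py
```

```text
21.15 F [-0.47  0.05  0.73  0.1  -0.01  0.  ] tilt/grip 30.000161826610565 0.019662242688578115
above 0.0004213579432987817 up-slope -0.00027534123395275427 lateral 1.2074444112698348e-05
```

Call:
apply_moves(delta_pos=[[-0.04, 0, 0.09], [-0.04, 0, 0.09], [0, 0, 0], [0, 0, 0]], twist=[0, 0, 0, 0])

```text
t: 21.65
tool_pos: [0.5149, 0.1478, 0.1589]
orientation: [-0.274, -3.13, -0.0]
force: [-1.0, -1.3, 2.7]
opening: 0.0197
gripper_force: 30.0
```

```bash
python3 f.py; python3 f.py; python3 - <<'E'
from m import *
S=cam("side");cv2.imwrite("pics/press.png",cv2.resize(S["frame"][145:205,285:345],(600,600),interpolation=cv2.INTER_CUBIC)[:,:,::-1])
E
```

```text
22.15 F [-0.94  0.26  1.06  0.11  0.02  0.01] tilt/grip 30.00028967857361 0.019930056274285568
above -0.0015680271733334776 up-slope -0.0003515027202347649 lateral -1.4979994701863086e-06
22.65 F [-0.7   0.52  1.29  0.13  0.01  0.  ] tilt/grip 30.000216364860535 0.01983662566473944
above -0.001566103020589807 up-slope -0.00032639191867242664 lateral -1.18767380336172e-05
```

View pics/press.png

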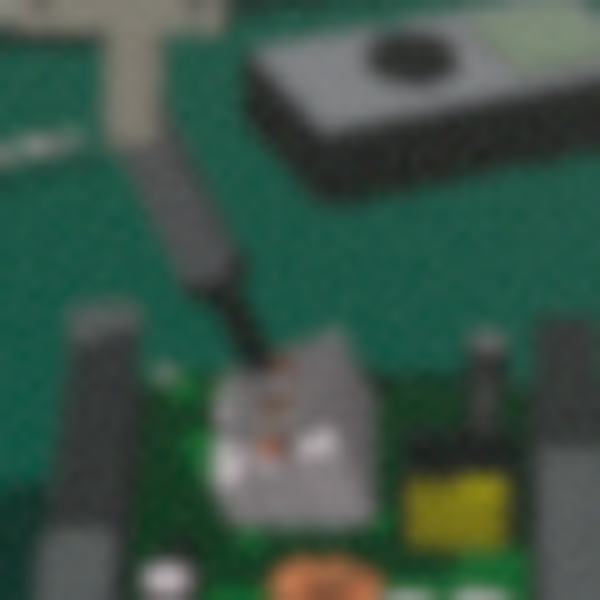

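The nose now stands just above the middle boss, whose centre is at about crop (277,400). The averaged push is about 2.3 N along the face's normal, which corresponds to about 4.7 mm of stroke, or roughly halfway. I hand it in.

```bash
python3 -c "
from plant import robot
print(robot.close_job())"
```

```text
the job is handed in; nothing more can be done
None
```

The job is handed in: I held the infrared reading over the coil for over 2 s, then pressed the needle about halfway in (about 2.3 N, 4–5 mm) on the marked spot, with the pen about 24° from upright (the face is 25° from level) and still gripped; I tilted it in the jaws by drawing its nose against the stand's edge, and did not re-check the bystanders afterwards.

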